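Load the oat-bar warmer at the coffee stall

TASK

Load the bar warmer: put the oat bars that lie loose on the counter onto the steel tray with the one already there, then carry the tray over the warming basket and tip it so that all the bars slide off into the basket. Set the tray level back on its green mat, and only then push the heat slider along to the red pointer. Do not drop bars on the floor or knock over the paper cups.

Things in the scene. Friction and masses are not known exactly. Their poses are not given: they have to be found in the camera images.
- tray: steel scoop tray, loose, about 0.3 kg. Flat floor 215 mm (its x) by 176 mm (its y), 3 mm thick; origin at the centre of the underside, z up. Side walls and the rear wall (at -x) are 4 mm thick and rise to 23 mm above the origin; the front (+x) is open, so pieces slide out there. Bars start to slide on it at 16 to 23 degrees of tilt
- tray_lip (a point): middle of the tray's open front edge, on the floor's top face: (107.5, 0, 3) mm in the tray's frame; axes as the tray's
- tray_grip (a point): middle of the tray's black handle, where to take it: (-158, 0, 50) mm in the tray's frame, axes as the tray's. The handle is a straight bar standing out from the rear wall, along the tray's x from -112 to -204 mm, 22 mm wide (y), from 38 to 62 mm above the tray's origin
- mat: flat green mat, fixed, 250 mm (its x) x 220 mm (its y), 3 mm thick, the tray's place; at the start the tray stands on it with its x axis roughly along the mat's x (handle towards the mat's -x). Origin at the centre of the underside
- warmer: warming basket, fixed: an open-topped steel box with a red band, 240 mm (x) x 220 mm (y) outside, 80 mm high, walls 6 mm, pale metal floor 6 mm thick. Origin at the centre of the underside
- warmer_in (a point): centre of the warming basket's inner floor, 6 mm above the table, 74 mm below the rim; axes as the basket's
- control: grey control box of the warmer, fixed, 110 mm (x) x 200 mm (y) x 35 mm high, origin at the centre of the underside; on its top lies an aluminium track along y (40 mm wide, 14 mm high) with the black heat slider
- heat (a joint): heat slider, in metres along its track, 0 to 0.12, growing towards the control box's +y. Moves with about 1.5 N and stays where it is left
- heat_top (a point): centre of the top of the black slider grip, which is 28 mm (x) x 20 mm (y) and 40 mm high (top 90 mm above the table); axes as the control box's; at joint value h it lies at y = h - 0.06 in the control box's frame
- mark (a joint): where the red pointer stands beside the track, in metres on the same scale as the heat slider (0 to 0.12); the pointer stays put
- mark_top (a point): top of the red pointer (18 x 5 x 8 mm) that marks the wanted heat, 34 mm to the +x side of the slider's track on the control box; axes as the control box's; the slider is right when it stands beside it, that is at the same y in the control box's frame
- bar1: chocolate-topped oat bar, firm block 66 x 38 x 28 mm (x, y, z), golden below and dark brown on top, 40 g, smooth; origin at the centre of its underside, z up through the dark top. At the start on the tray
- bar2: chocolate-topped oat bar, firm block 66 x 38 x 28 mm (x, y, z), golden below and dark brown on top, 40 g, smooth; origin at the centre of its underside, z up through the dark top. At the start loose on the counter; may be absent (None from the start)
- bar3: chocolate-topped oat bar, firm block 66 x 38 x 28 mm (x, y, z), golden below and dark brown on top, 40 g, smooth; origin at the centre of its underside, z up through the dark top. At the start loose on the counter; may be absent (None from the start)
- bar4: chocolate-topped oat bar, firm block 66 x 38 x 28 mm (x, y, z), golden below and dark brown on top, 40 g, smooth; origin at the centre of its underside, z up through the dark top. At the start loose on the counter; may be absent (None from the start)
- bar5: chocolate-topped oat bar, firm block 66 x 38 x 28 mm (x, y, z), golden below and dark brown on top, 40 g, smooth; origin at the centre of its underside, z up through the dark top. At the start loose on the counter; may be absent (None from the start)
- bar6: chocolate-topped oat bar, firm block 66 x 38 x 28 mm (x, y, z), golden below and dark brown on top, 40 g, smooth; origin at the centre of its underside, z up through the dark top. At the start loose on the counter; may be absent (None from the start)
- cup: bystander: small kraft paper espresso cup with white rim, 62 mm across, 60 mm high, standing among the loose bars; origin at the centre of its underside
- cup2: bystander: larger paper cup, 78 mm across, 90 mm high, with pale milk foam on top; origin at the centre of its underside
Not all that is in view belongs to the job. Leave any purple look-alike of the bar2 alone. What is shaped like the bar3 but blue is not meant.

How it is judged:
By the outcome, as a careful person would: the job done as asked, in the order asked, and still so for the second after the job is handed in, with the robot touching nothing.
Of bar2, bar3, bar4, bar5, bar6 only 3 to 5 are there at a start; the rules pass over those that are not, and their reading is None.
At some moment in a run one of bar1, bar2, bar3, bar4, bar5, bar6 may be knocked a few centimetres aside while the robot is not near it.
It also fails if it takes over 210 s, if anything falls off the work surface, if the arm or the gripper's body presses on something with over 40 N, if the wrist force passes 120 N, or if a joint passes its speed limit or range.

ROBOT

A 6-joint arm with a two-finger parallel gripper is mounted at the origin on the work surface. World frame = base frame: x ahead of the robot, y to its left, z up, the work surface at z = 0. Lengths are in m, angles in rad, forces in N, time in s.
With the tool pointing down it reaches from about 0.35 to 0.975 m from the base axis. Payload 4.9 kg.
Tool frame: the origin (TCP) lies at the very end of the fingers, on their centre line; the grasp point (between the pads) lies 19 mm behind it (ctrl.tcp_to_grasp is the z of the grasp point in the tool frame, in m); z points along the fingers, y is the line along which they close (so a half turn about z gives the same grasp; the last joint's range is limited). The gripper opens to 85 mm and grips with 20 to 120 N. Pads are 22 mm wide; open, the fingers measure 114 mm over their backs; the gripper's body (76 mm by 85 mm) begins 54 mm behind the grasp point. The pads swing forward as they close: fully open they stand 13 mm farther back than shut.
Start: joints at [-1.466, 0.053, 1.613, -0, 1.476, -0.119], TCP at [0.139, -0.609, 0.231] pointing down, gripper open.
Joint ranges: [-3.01, 3.01], [-1.01, 2.22], [0.06, 2.58], [-1.02, 4.17], [0.09, 2.62], [-3.14, 3.14]. Speed limits (rad/s): [2.57, 2.57, 3.14, 3.14, 3.14, 3.14].

INTERFACE

Orientations are given as a rotation vector (axis times angle).
In Python, from station import ctrl, eyes, job, nets gives the robot as it stands. The module is installed in compiled form; this text tells all that it offers.
- The arm moves only by the tool jog_arm, never from a script. Its argument "commands" is one flat list of numbers, 7 for each row, row after row: the shift along the tool's x, y, z each as a share of 0.06 m, from -1 to 1, then the turn, a rotation vector about the tool's x, y, z each as a share of 0.1 rad, from -1 to 1, then the finger opening in mm, from 0 to 85.4. In form: [x, y, z, ax, ay, az, grip, x, y, z, ax, ay, az, grip, ...]. A call has 1 to 20 rows; each row shifts and turns the commanded pose from where the row before left it, along the tool's axes as they then stand; what a row does not reach is not made up. A row lasts 1/8 s, in which the tool goes at most 62.5 mm and 10.7 degrees, less where a joint would pass 70% of its speed; a pose out of reach is approached as far as the arm can. A call with a number of a shift or a turn outside -1 to 1 is refused whole. A call with a gripper value outside its range is refused whole. The fingers move at their own pace and stop on an object; "newtons" is the grip in N (left out, the last holds). Time passes only in rows, so rows that do not move let the fingers close. It gives the time, the measured TCP pose, the force, the opening and the grip force at its end, in the units of the state.
- ctrl.get_obs(): the state, without advancing time (a new reading comes with each control period).
- eyes.get_image(name): name is "side" or "top"; returns a dict with "image" (420x560x3 uint8, red, green, blue), "z_map" (420x560 float32, m along the optical axis (not along the pixel's ray), 0 where there is no reading), "K" (3x3 intrinsics, pixels), "cam_to_world" (4x4, takes a point from camera to world coordinates). Camera axes: x right, y up, looking along -z (the intrinsics and any distortion apply to the point x, -y, -z); pixel columns grow to the right and rows downward; lengths in m; the calibration is good to about 2 mm. A picture is of the moment at which its call begins.
- job.finish_job(): hands the job in; it is judged then, once.
Trained networks look in the newest picture that a camera, given by its name, has taken for a name from the list of things; names that differ only in an ending like _2 or _b are one class to them, and where a whole thing is asked for, a point or a joint stands for the part that bears it (a point fixed in the world has none). Each returns a list of dicts, best first, with "p" (0 to 1); they miss things now and then, are a little off and sometimes report something else, mostly with a low value. They report only what shows in the picture. A call takes as long as a camera call. They do not tell look-alikes from the thing itself.
- nets.silhouettes(camera, name): "mask" (420x560 bool, what is visible of it) and "bbox" ([left, top, right, bottom] in pixels, round what is visible of it).
The state is a dict: "t": time; "q": joint angles; "dq": joint speeds; "effort": joint torques, N m; "tool_pos": TCP position; "tool_rot": TCP orientation; "contact_force": force on the tool from outside, world axes, zero at the start; "wrist_torque": the same for the moment, N m; "opening": finger opening in m; "grip_force": force on a finger pad.
Only numpy, scipy, OpenCV 4.12 (cv2) and the standard library are available. Lean on these libraries where they do the work, as an engineer would, in place of code of your own. Each camera call takes 0.05 s, during which the arm holds its last target. There are 200 camera calls.

## Working session

There is one attempt and no reset: what is moved stays moved. The work goes in short steps, Python scripts to look and compute and a tool call to move; the robot and the scene stay as the last step left them, time stands still between calls to the robot, and variables do not carry over. Pictures are saved under pics/ and viewed, at most 14 in all, crops included, and the job is handed in when it is done.

Besides the shell and the picture viewer there is one more tool, called after "Call:" as a command line: name --argument value ..., lists and objects as JSON in quotes. jog_arm: Moves the arm, as the interface text tells. Shift numbers are shares of 0.06 m and turn numbers shares of 0.1 rad, none past 1 either way. Its arguments: {"type":"object","properties":{"commands":{"type":"array","items":{"type":"number"}},"newtons":{"type":"number"}},"required":["commands"]}

```bash
mkdir -p pics; python3 - <<'E'
from station import ctrl, eyes
import cv2, numpy as np
o=ctrl.get_obs(); print(o, ctrl.tcp_to_grasp)
for n in("top","side"):
    d=eyes.get_image(n); cv2.imwrite(f"pics/{n}0.png",d["image"][...,::-1]); np.savez(f"{n}0.npz",**d)
    print(n,d["K"],d["cam_to_world"])
E
```

```text
{'t': 0.0, 'q': array([-1.46599999e+00,  5.33543493e-02,  1.61430409e+00,  8.83835045e-06,
        1.47595150e+00, -1.19044570e-01]), 'dq': array([ 1.33811470e-04,  2.54466288e-04, -1.42439359e-05, -8.75781007e-04,
        1.80894216e-03,  9.50439202e-04]), 'effort': array([-4.08384412e-04, -3.93682337e+01, -3.70180070e+01, -9.47489843e-05,
        6.95703246e-03, -3.24923597e-06]), 'tool_pos': array([ 0.13864623, -0.60879847,  0.23005852]), 'tool_rot': array([-3.11993269e+00, -3.50648275e-01, -3.63701306e-05]), 'contact_force': array([-0.2432104 ,  0.3524814 ,  0.27491434]), 'wrist_torque': array([-0.01475271, -0.01011273, -0.01299083]), 'grip_force': 0.0, 'opening': 0.08538998600127626} -0.0187
top [[508.84307221   0.         276.41661872]
 [  0.         508.84307221 210.4922034 ]
 [  0.           0.           1.        ]] [[-0.00181824  0.99464414 -0.10334273  0.49688424]
 [-0.99999469 -0.00208796 -0.00250185 -0.09661306]
 [-0.00270422  0.10333763  0.99464266  1.36983911]
 [ 0.          0.          0.          1.        ]]
side [[473.68426069   0.         279.44856477]
 [  0.         473.68426069 217.50605812]
 [  0.           0.           1.        ]] [[-0.70576018  0.4051063  -0.58119829 -0.15355465]
 [-0.70837012 -0.3911389   0.58755607  0.72665257]
 [ 0.01069341  0.82637718  0.56301546  0.84071277]
 [ 0.          0.          0.          1.        ]]
```

View pics/top0.png

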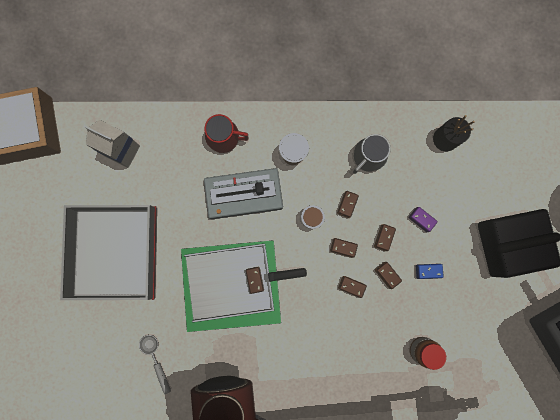

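View pics/side0.png

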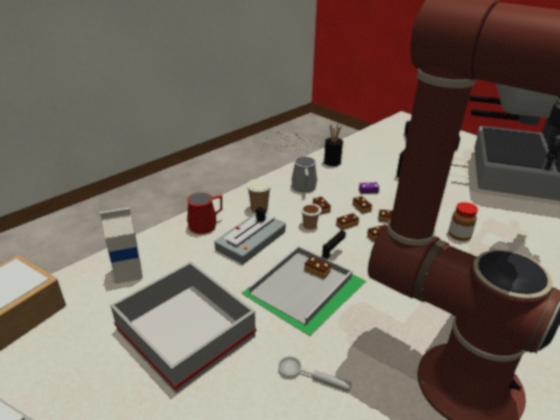

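The top view shows five loose bars at (347,204), (344,248), (385,237), (388,275) and (352,287), with one on the tray at (254,280). The decoys are purple (423,219) and blue (429,271). The cups are at (312,217) and (293,150), the slider at (259,188), the pointer at (235,182) and the basket at (110,252). The side view agrees.

```bash
cat > h.py <<'E'
import numpy as np, cv2
from station import ctrl, eyes, job, nets
from scipy.spatial.transform import Rotation as R
def cloud(d):
    v,u=np.mgrid[0:420,0:560]; z=d["z_map"]; K=d["K"]
    p=np.stack([(u-K[0,2])/K[0,0]*z,-(v-K[1,2])/K[1,1]*z,-z],-1)
    M=d["cam_to_world"]; return p@M[:3,:3].T+M[:3,3]
def rect(P):
    (c,(w,h),a)=cv2.minAreaRect((P[:,:2]*1000).astype(np.float32))
    if w<h: w,h,a=h,w,a+90
    return np.round(c,1),round(w,1),round(h,1),round((a+90)%180-90,1)   # long-axis angle, deg from world x
def bars(d):
    W=cloud(d); hsv=cv2.cvtColor(d["image"],cv2.COLOR_RGB2HSV)
    r,g,b=[d["image"][...,i].astype(int) for i in range(3)]
    m=((W[...,2]>.018)&(W[...,2]<.06)&(r>b+15)&(hsv[...,1]>70)&(hsv[...,2]<150)).astype(np.uint8)
    m=cv2.morphologyEx(m,cv2.MORPH_CLOSE,np.ones((3,3)))
    n,l,s,c=cv2.connectedComponentsWithStats(m); out=[]
    for i in range(1,n):
        if 120<s[i,4]<900:
            P=W[l==i]; z=np.median(P[:,2]); P=P[P[:,2]>z-.006]
            out.append((np.round(c[i]),s[i,4],rect(P),round(z,4)))
    return out
E
python3 - <<'E'
from h import *
d=dict(np.load("top0.npz")); 
for b in bars(d): print(*b)
W=cloud(d); im=d["image"].astype(int); r,g,b=im[...,0],im[...,1],im[...,2]; hsv=cv2.cvtColor(d["image"],cv2.COLOR_RGB2HSV)
print("table z",np.median(W[340:380,60:130,2]))
m=(g>r+40)&(g>b+40); print("mat",rect(W[m]),np.median(W[m][:,2]))
box=lambda c0,r0,c1,r1:(np.add.outer(np.zeros(420),np.arange(560))>=c0)&(np.add.outer(np.zeros(420),np.arange(560))<c1)&(np.add.outer(np.arange(420),np.zeros(560))>=r0)&(np.add.outer(np.arange(420),np.zeros(560))<r1)
m=box(50,195,170,310)&(W[...,2]>.07)&(W[...,2]<.09); print("basket rim",rect(W[m]),m.sum())
m=box(75,215,140,290); print("floor z",np.median(W[m][:,2]))
m=box(185,240,275,325)&(W[...,2]>.018)&(W[...,2]<.033)&~((r>b+15)&(hsv[...,1]>70)); print("tray walls",rect(W[m]),m.sum())
m=box(190,250,240,315); print("tray floor z",np.median(W[m][:,2]))
m=box(262,258,315,290)&(W[...,2]>.05)&(W[...,2]<.08); print("handle",rect(W[m]),m.sum(),np.median(W[m][:,2]))
m=box(195,160,290,225)&(W[...,2]>.03)&(W[...,2]<.06); print("control",rect(W[m]),m.sum())
m=box(245,175,275,202)&(W[...,2]>.075); print("slider",rect(W[m]),m.sum(),np.median(W[m][:,2]))
m=box(225,172,245,192)&(r>g+60); print("ptr",rect(W[m]),W[m].mean(0),m.sum())
m=box(295,200,330,235)&(W[...,2]>.045)&(W[...,2]<.075); print("cup",rect(W[m]))
m=box(275,130,315,170)&(W[...,2]>.075)&(W[...,2]<.11); print("cup2",rect(W[m]))
for n in("mug",(200,110,250,155)),("grey",(345,130,395,178)),("purple",(405,203,440,236)),("blue",(412,260,446,282)):
    m=box(*n[1])&(W[...,2]>.018); print(n[0],rect(W[m]),W[m][:,2].max())
E
```

```text
[ 50. 121.] 365 (array([683.5, 247.4]), 775.7, 104.7, 53.8) 0.0397
[226. 144.] 214 (array([688.5, -40.3]), 387.5, 96.8, 30.4) 0.0433
[348. 204.] 310 (array([ 578.9, -211.3]), 277.0, 53.2, -43.6) 0.0255
[154. 250.] 145 (array([527.9,  68.3]), 329.6, 245.2, -89.8) 0.0241
[312. 217.] 272 (array([ 616.4, -185.4]), 46.8, 46.8, -90.0) 0.0583
[385. 237.] 305 (array([ 565.1, -380.8]), 64.2, 33.3, -19.2) 0.0259
[344. 247.] 312 (array([ 532.6, -198.8]), 210.2, 51.7, -84.5) 0.0256
[389. 275.] 325 (array([ 493.5, -261.4]), 323.3, 63.6, 77.7) 0.0253
[254. 280.] 323 (array([459.6, -60.3]), 85.9, 64.0, -78.6) 0.032
[352. 287.] 330 (array([ 436.5, -291.4]), 62.8, 35.6, 65.6) 0.0258
table z -0.0014254649188283341
mat (array([439.1,  27. ]), 256.6, 219.2, -84.9) 0.0011317520020200922
basket rim (array([527.6, 341.4]), 238.9, 224.4, 0.1) 1072
floor z 0.005021413972671196
tray walls (array([448. ,  32.3]), 214.2, 177.2, -82.2) 457
tray floor z 0.0041465805867089145
handle (array([ 469.2, -120.5]), 98.1, 22.0, -82.0) 329 0.06196979173858308
control (array([687.1, -20.6]), 237.6, 118.8, -78.4) 2590
slider (array([599.7, -66.3]), 213.4, 20.0, 11.1) 92 0.08589974865963468
ptr (array([714.4,  17.3]), 13.1, 3.2, 4.0) [0.71354044 0.01746845 0.04252685] 10
cup (array([ 617.4, -186.6]), 59.4, 58.5, -45.3)
cup2 (array([ 792.4, -137.7]), 76.4, 75.7, 28.9)
mug (array([699.6, -36.1]), 410.7, 101.9, 30.5) 1.3698391056490316
grey (array([ 671.7, -220.5]), 419.3, 88.5, -47.2) 1.3698391056490316
purple (array([ 613.3, -483.7]), 65.1, 39.5, 50.3) 0.03410474786739792
blue (array([ 477.3, -314. ]), 434.9, 36.8, 89.7) 1.3698391056490316
```

```bash
sed -i 's/P=P\[P\[:,2\]>z-.006\]/P=P[abs(P[:,2]-z)<.006]/' h.py
cat >> h.py <<'E'
T=np.array([448.,32.3])/1000; TY=98.0            # tray centre, yaw
def tray(x,y,c=T,yaw=TY):
    a=np.radians(yaw); return np.array(c)+[x*np.cos(a)-y*np.sin(a),x*np.sin(a)+y*np.cos(a)]
def yaw_now():
    X=R.from_rotvec(ctrl.get_obs()["tool_rot"]).as_matrix()[:,0]; return np.degrees(np.arctan2(X[1],X[0]))
def legs(*wps,start=None):
    """wps: (x,y,z,yaw or None, mod180). Prints shares (0.06 m, 0.1 rad) along the tool: turn first, then shift."""
    o=ctrl.get_obs(); p=np.array(o["tool_pos"]); y=yaw_now()
    if start is not None: p,y=np.array(start[:3]),start[3]
    print("at",np.round(p,4),round(y,1),"t",round(o["t"],2))
    for w in wps:
        t=np.array(w[:3]); ny=y
        if w[3] is not None: ny=y+((w[3]-y+90)%180-90)
        f=np.radians(ny); d=(t-p)/.06
        print("  ->",np.round(t,3),round(ny,1),"turn az",round(-np.radians(ny-y)/.1,2),"| x %.2f y %.2f z %.2f"%(d[0]*np.cos(f)+d[1]*np.sin(f),d[0]*np.sin(f)-d[1]*np.cos(f),-d[2]))
        p,y=t,ny
    return p,y
E
python3 - <<'E'
from h import *
d=dict(np.load("top0.npz"))
for b in bars(d): print(*b)
W=cloud(d); r,g,b=[d["image"][...,i].astype(int) for i in range(3)]
v,u=np.mgrid[0:420,0:560]; ok=d["z_map"]>0
bx=lambda c0,r0,c1,r1:(u>=c0)&(u<c1)&(v>=r0)&(v<r1)&ok
m=bx(200,162,287,222)&(abs(W[...,2]-.034)<.006); print("control",rect(W[m]),m.sum())
m=bx(245,175,275,202)&(abs(W[...,2]-.088)<.01); print("slider",rect(W[m]),m.sum(),W[m].mean(0))
legs((.4365,-.2914,.15,65.6))
E
```

```text
[ 50. 121.] 365 (array([878.2, 513.5]), 155.2, 5.0, 11.8) 0.0397
[226. 144.] 214 (array([816. ,  40.2]), 112.5, 39.9, -87.2) 0.0433
[348. 204.] 310 (array([ 654.7, -283.5]), 63.5, 34.6, -20.7) 0.0255
[154. 250.] 145 (array([527.4, 230.6]), 245.2, 4.9, 0.2) 0.0241
[312. 217.] 272 (array([ 616.4, -185.4]), 46.8, 46.8, -90.0) 0.0583
[385. 237.] 305 (array([ 565.1, -380.8]), 64.2, 33.3, -19.2) 0.0259
[344. 247.] 312 (array([ 538.4, -271.2]), 61.4, 36.1, 74.9) 0.0256
[389. 275.] 325 (array([ 466. , -387.2]), 64.2, 35.9, 39.9) 0.0253
[254. 280.] 323 (array([454.5, -35.3]), 64.0, 34.8, 11.4) 0.032
[352. 287.] 330 (array([ 436.5, -291.4]), 62.8, 35.6, 65.6) 0.0258
control (array([683.5,  -4.1]), 199.9, 110.2, -82.2) 1942
slider (array([690.2, -48.4]), 28.8, 19.4, 8.1) 85 [ 0.68965033 -0.04858517  0.08593784]
at [ 0.1387 -0.6088  0.2302] 12.8 t 0.1
  -> [ 0.436 -0.291  0.15 ] 65.6 turn az -9.21 | x 6.87 y 2.34 z 1.34
```

```bash
python3 - <<'E'
from h import *
a=tray(-.068,-.051); b=tray(-.068,-.004); print(a,b)
e=legs((*a,.23,8),(*a,.10,None),(*a,.014,None),(*b,.014,None),(*b,.15,None),(.4365,-.2914,.15,65.6),(.4365,-.2914,.09,None))
E
```

```text
[ 0.50796744 -0.0279404 ] [ 0.46142484 -0.03448154]
at [ 0.1387 -0.6088  0.2302] 12.8 t 0.1
  -> [ 0.508 -0.028  0.23 ] 8.0 turn az 0.84 | x 7.44 y -8.73 z 0.00
  -> [ 0.508 -0.028  0.1  ] 8.0 turn az -0.0 | x 0.00 y 0.00 z 2.17
  -> [ 0.508 -0.028  0.014] 8.0 turn az -0.0 | x 0.00 y 0.00 z 1.43
  -> [ 0.461 -0.034  0.014] 8.0 turn az -0.0 | x -0.78 y -0.00 z -0.00
  -> [ 0.461 -0.034  0.15 ] 8.0 turn az -0.0 | x 0.00 y 0.00 z -2.27
  -> [ 0.436 -0.291  0.15 ] 65.6 turn az -10.05 | x -4.07 y 1.39 z -0.00
  -> [ 0.436 -0.291  0.09 ] 65.6 turn az -0.0 | x 0.00 y 0.00 z 1.00
```

Call:
jog_arm --commands '[0,0,0,0,0,0.84,0,0.53,-0.62,0,0,0,0,0,0.53,-0.62,0,0,0,0,0,0.53,-0.62,0,0,0,0,0,0.53,-0.62,0,0,0,0,0,0.53,-0.62,0,0,0,0,0,0.53,-0.62,0,0,0,0,0,0.53,-0.62,0,0,0,0,0,0.53,-0.62,0,0,0,0,0,0.53,-0.62,0,0,0,0,0,0.53,-0.62,0,0,0,0,0,0.53,-0.62,0,0,0,0,0,0.53,-0.62,0,0,0,0,0,0.53,-0.62,0,0,0,0,0,0.55,-0.67,0,0,0,0,0,0,0,0.7,0,0,0,0,0,0,0.7,0,0,0,0,0,0,0.77,0,0,0,0,0,0,0,0,0,0,0]' --newtons 40

```text
t: 2.48
tool_pos: [0.504, -0.0277, 0.0965]
tool_rot: [-3.131, -0.219, 0.015]
contact_force: [-1.1, -0.0, -0.0]
opening: 0.0002
grip_force: 0.0
```

Call:
jog_arm --commands '[0,0,0.5,0,0,0,0,0,0,0.5,0,0,0,0,0,0,0.38,0,0,0,0,0,0,0,0,0,0,0,0,0,0,0,0,0,0]'

```text
t: 3.1
tool_pos: [0.5095, -0.0289, 0.0206]
tool_rot: [3.133, 0.219, 0.005]
contact_force: [-0.9, -0.3, 0.5]
opening: 0.0001
grip_force: 0.0
```

Call:
jog_arm --commands '[-0.1,0,0,0,0,0,0,-0.1,0,0,0,0,0,0,-0.1,0,0,0,0,0,0,-0.1,0,0,0,0,0,0,-0.1,0,0,0,0,0,0,-0.1,0,0,0,0,0,0,-0.1,0,0,0,0,0,0,-0.1,0,0,0,0,0,0,0,0,0,0,0,0,0,0.1,0,0,0,0,0,0,0,0,-0.7,0,0,0,60,0,0,-0.8,0,0,0,60,0,0,-0.7,0,0,0,60]'

```text
t: 4.72
tool_pos: [0.4669, -0.0343, 0.1523]
tool_rot: [3.134, 0.22, 0.002]
contact_force: [-0.0, 0.5, 0.4]
opening: 0.0543
grip_force: 0.0
```

```bash
python3 - <<'E'
from h import *
d=eyes.get_image("top"); cv2.imwrite("pics/top1.png",d["image"][...,::-1])
for b in bars(d): print(*b)
legs((.4365,-.2914,.15,65.6),(.4365,-.2914,.07,None))
E
```

```text
[ 50. 121.] 366 (array([878.7, 513.8]), 158.0, 4.5, 11.8) 0.0388
[226. 144.] 213 (array([816.6,  41.8]), 109.1, 37.6, -87.4) 0.0424
[348. 204.] 305 (array([ 655.1, -282.9]), 63.5, 35.7, -20.6) 0.0254
[154. 251.] 146 (array([527. , 230.3]), 244.4, 4.5, 0.2) 0.0236
[312. 217.] 267 (array([ 617.5, -186.6]), 45.0, 44.3, -0.1) 0.0587
[385. 237.] 310 (array([ 565.7, -380.9]), 62.6, 36.0, -19.9) 0.0254
[344. 247.] 317 (array([ 538.9, -271.2]), 62.5, 36.0, 74.9) 0.0259
[389. 275.] 331 (array([ 466.4, -386.8]), 63.9, 36.2, 38.6) 0.0256
[352. 287.] 331 (array([ 436.3, -291.4]), 63.6, 35.4, 67.4) 0.0256
at [ 0.4704 -0.0351  0.1589] 8.0 t 4.78
  -> [ 0.436 -0.291  0.15 ] 65.6 turn az -10.05 | x -4.12 y 1.25 z 0.15
  -> [ 0.436 -0.291  0.07 ] 65.6 turn az -0.0 | x 0.00 y 0.00 z 1.33
```

Call:
jog_arm --commands '[0,0,0,0,0,-0.92,60,0,0,0,0,0,-0.92,60,0,0,0,0,0,-0.92,60,0,0,0,0,0,-0.92,60,0,0,0,0,0,-0.92,60,0,0,0,0,0,-0.92,60,0,0,0,0,0,-0.92,60,0,0,0,0,0,-0.92,60,0,0,0,0,0,-0.92,60,0,0,0,0,0,-0.92,60,0,0,0,0,0,-0.92,60,-0.82,0.25,0,0,0,0,60,-0.82,0.25,0,0,0,0,60,-0.82,0.25,0,0,0,0,60,-0.82,0.25,0,0,0,0,60,-0.82,0.25,0,0,0,0,60,0,0,0.7,0,0,0,60,0,0,0.7,0,0,0,60,0,0,0,0,0,0,60]'

```text
t: 7.15
tool_pos: [0.4324, -0.2876, 0.0623]
tool_rot: [-2.628, -1.706, 0.003]
contact_force: [-0.2, -0.2, -0.4]
opening: 0.06
grip_force: 0.0
```

```bash
python3 - <<'E'
from h import *
d=eyes.get_image("top")
for b in bars(d): print(*b[:1],b[2])
o=ctrl.get_obs();print(o["opening"])
legs((.4365,-.2914,.005,66.5))
E
```

```text
[ 50. 121.] (array([878.3, 514. ]), 153.7, 4.6, 12.1)
[226. 144.] (array([815.6,  39.6]), 111.1, 37.6, -86.7)
[348. 204.] (array([ 655.1, -283.4]), 63.0, 34.8, -19.9)
[154. 249.] (array([533.8, 229.8]), 232.3, 5.4, 0.1)
[312. 217.] (array([ 617.3, -185.4]), 46.6, 44.8, 88.6)
[385. 237.] (array([ 565.1, -380.4]), 64.0, 35.3, -17.4)
[344. 247.] (array([ 538.9, -270.9]), 63.2, 36.0, 73.9)
[389. 274.] (array([ 466.5, -387.6]), 63.6, 35.1, 40.7)
[256. 296.] (array([413.8, -38.9]), 62.9, 35.8, 8.6)
0.059998919927202216
at [ 0.434  -0.2889  0.065 ] 66.0 t 7.2
  -> [ 0.436 -0.291  0.005] 66.5 turn az -0.09 | x -0.02 y 0.06 z 1.00
```

Call:
jog_arm --commands '[0,0.05,0.5,0,0,0,60,0,0,0.5,0,0,0,60,0,0,0,0,0,0,60,0,0,0,0,0,0,25,0,0,0,0,0,0,25,0,0,0,0,0,0,25,0,0,0,0,0,0,25,0,0,0,0,0,0,25,0,0,-0.5,0,0,0,25,0,0,-0.9,0,0,0,25,0,0,-0.9,0,0,0,25,0,0,0,0,0,0,25]' --newtons 40

```text
t: 8.7
tool_pos: [0.4403, -0.2934, 0.1513]
tool_rot: [2.625, 1.704, 0.005]
contact_force: [-0.3, -1.4, -0.3]
opening: 0.0372
grip_force: 40.7
```

```bash
python3 - <<'E'
from h import *
s=tray(-.062,-.041)
e=legs((*s,.15,8),(*s,.06,None),(*s,.014,None),(*s,.15,None),(.5389,-.271,.15,74.5),(.5389,-.271,.07,None))
E
```

```text
at [ 0.4403 -0.2934  0.1513] 66.0 t 8.7
  -> [ 0.497 -0.023  0.15 ] 8.0 turn az 10.12 | x 1.57 y -4.32 z 0.02
  -> [ 0.497 -0.023  0.06 ] 8.0 turn az -0.0 | x 0.00 y 0.00 z 1.50
  -> [ 0.497 -0.023  0.014] 8.0 turn az -0.0 | x 0.00 y 0.00 z 0.77
  -> [ 0.497 -0.023  0.15 ] 8.0 turn az -0.0 | x 0.00 y 0.00 z -2.27
  -> [ 0.539 -0.271  0.15 ] 74.5 turn az -11.61 | x -3.79 y 1.77 z -0.00
  -> [ 0.539 -0.271  0.07 ] 74.5 turn az -0.0 | x 0.00 y 0.00 z 1.33
```

Call:
jog_arm --commands '[0,0,0,0,0,0.92,25,0,0,0,0,0,0.92,25,0,0,0,0,0,0.92,25,0,0,0,0,0,0.92,25,0,0,0,0,0,0.92,25,0,0,0,0,0,0.92,25,0,0,0,0,0,0.92,25,0,0,0,0,0,0.92,25,0,0,0,0,0,0.92,25,0,0,0,0,0,0.92,25,0,0,0,0,0,0.92,25,0.26,-0.72,0,0,0,0,25,0.26,-0.72,0,0,0,0,25,0.26,-0.72,0,0,0,0,25,0.26,-0.72,0,0,0,0,25,0.26,-0.72,0,0,0,0,25,0.26,-0.72,0,0,0,0,25,0,0,0.7,0,0,0,25,0,0,0.5,0,0,0,25,0,0,0,0,0,0,25]'

```text
t: 11.2
tool_pos: [0.4908, -0.0203, 0.0688]
tool_rot: [-3.132, -0.22, 0.012]
contact_force: [0.4, -0.6, 0.1]
opening: 0.0369
grip_force: 40.6
```

```bash
python3 - <<'E'
from h import *
s=tray(-.062,-.041)
e=legs((*s,.014,8))
E
```

```text
at [ 0.4908 -0.0203  0.0688] 8.0 t 11.2
  -> [ 0.497 -0.023  0.014] 8.0 turn az 0.0 | x 0.10 y 0.07 z 0.91
```

Call:
jog_arm --commands '[0,0,0.3,0,0,0,25,0,0,0.3,0,0,0,25,0,0,0.25,0,0,0,25,0,0,0,0,0,0,25,0,0,0,0,0,0,25]'

```text
t: 11.82
tool_pos: [0.4942, -0.0212, 0.0215]
tool_rot: [3.134, 0.219, 0.001]
contact_force: [0.3, -0.0, -0.9]
opening: 0.0373
grip_force: 40.6
```

Call:
jog_arm --commands '[0.04,0.02,0.12,0,0,0,25,0,0,0,0,0,0,25,0,0,0,0,0,0,48,0,0,0,0,0,0,48,0,0,-0.3,0,0,0,48,0,0,-0.8,0,0,-0.8,60,0,0,-0.9,0,0,-0.9,60,0,0,0,0,0,-0.9,60,0,0,0,0,0,-0.9,60,0,0,0,0,0,-0.9,60,0,0,0,0,0,-0.9,60,0,0,0,0,0,-0.9,60,0,0,0,0,0,-0.9,60,0,0,0,0,0,-0.9,60,0,0,0,0,0,-0.9,60,0,0,0,0,0,-0.9,60,0,0,0,0,0,-0.9,60,0,0,0,0,0,-0.9,60,0,0,0,0,0,0,60]'

```text
t: 14.2
tool_pos: [0.4967, -0.022, 0.1353]
tool_rot: [2.501, 1.899, 0.002]
contact_force: [-0.0, 0.6, 0.2]
opening: 0.0598
grip_force: 0.0
```

```bash
python3 - <<'E'
from h import *
d=eyes.get_image("top")
for b in bars(d): print(*b[:1],b[2])
e=legs((.5389,-.271,.13,74.5),(.5389,-.271,.005,None))
E
```

```text
[ 50. 121.] (array([877.9, 513.9]), 157.9, 5.2, 11.3)
[226. 144.] (array([816.4,  41.8]), 109.4, 37.4, -87.1)
[348. 204.] (array([ 654.3, -283.1]), 63.8, 34.1, -20.4)
[154. 251.] (array([527.2, 230.2]), 244.9, 4.8, -0.1)
[312. 217.] (array([ 617. , -186.3]), 47.9, 45.9, 47.1)
[385. 237.] (array([ 564.8, -380.2]), 63.8, 35.7, -19.8)
[344. 247.] (array([ 538.9, -270.9]), 64.0, 36.1, 75.1)
[389. 275.] (array([ 466.1, -386.6]), 63.6, 35.4, 39.4)
at [ 0.4967 -0.022   0.1351] 74.4 t 14.25
  -> [ 0.539 -0.271  0.13 ] 74.5 turn az -0.02 | x -3.81 y 1.79 z 0.09
  -> [ 0.539 -0.271  0.005] 74.5 turn az -0.0 | x 0.00 y 0.00 z 2.08
```

Call:
jog_arm --commands '[-0.76,0.36,0,0,0,0,60,-0.76,0.36,0,0,0,0,60,-0.76,0.36,0,0,0,0,60,-0.76,0.36,0,0,0,0,60,-0.77,0.35,0,0,0,0,60,0,0,0.5,0,0,0,60,0,0,0.6,0,0,0,60,0,0,0.6,0,0,0,60,0,0,0.42,0,0,0,60,0,0,0,0,0,0,60,0,0,0,0,0,0,60]'

```text
t: 15.62
tool_pos: [0.5396, -0.2715, 0.0084]
tool_rot: [2.5, 1.899, 0.001]
contact_force: [0.0, -0.3, 0.4]
opening: 0.0598
grip_force: 0.0
```

```bash
python3 - <<'E'
from h import *
legs((.5389,-.271,.005,74.5))
s=tray(-.062+.058,.041)
e=legs((*s,.15,8),(*s,.014,None),start=(.5389,-.271,.15,74.5))
E
```

```text
at [ 0.5396 -0.2715  0.0084] 74.4 t 15.62
  -> [ 0.539 -0.271  0.005] 74.5 turn az -0.01 | x 0.00 y -0.01 z 0.06
at [ 0.5389 -0.271   0.15  ] 74.5 t 15.62
  -> [0.408 0.023 0.15 ] 8.0 turn az 11.61 | x -1.48 y -5.15 z -0.00
  -> [0.408 0.023 0.014] 8.0 turn az -0.0 | x 0.00 y 0.00 z 2.27
```

Call:
jog_arm --commands '[0,0,0.05,0,0,0,60,0,0,0,0,0,0,25,0,0,0,0,0,0,25,0,0,0,0,0,0,25,0,0,0,0,0,0,25,0,0,-0.4,0,0,0,25,0,0,-1,0,0,0.89,25,0,0,-1,0,0,0.89,25,0,0,0,0,0,0.89,25,0,0,0,0,0,0.89,25,0,0,0,0,0,0.89,25,0,0,0,0,0,0.89,25,0,0,0,0,0,0.89,25,0,0,0,0,0,0.89,25,0,0,0,0,0,0.89,25,0,0,0,0,0,0.89,25,0,0,0,0,0,0.89,25,0,0,0,0,0,0.89,25,0,0,0,0,0,0.93,25,0,0,0,0,0,0,25]'

```text
t: 18.12
tool_pos: [0.5382, -0.2706, 0.147]
tool_rot: [-3.133, -0.219, 0.002]
contact_force: [1.1, 0.6, -0.4]
opening: 0.0373
grip_force: 41.7
```

Call:
jog_arm --commands '[-0.25,-0.86,0,0,0,0,25,-0.25,-0.86,0,0,0,0,25,-0.25,-0.86,0,0,0,0,25,-0.25,-0.86,0,0,0,0,25,-0.25,-0.86,0,0,0,0,25,-0.23,-0.85,0,0,0,0,25,0,0,0.6,0,0,0,25,0,0,0.6,0,0,0,25,0,0,0.6,0,0,0,25,0,0,0.2,0,0,0,25,0,0,0,0,0,0,25,0,0,0,0,0,0,25]'

```text
t: 19.62
tool_pos: [0.4094, 0.0226, 0.0295]
tool_rot: [3.133, 0.218, 0.004]
contact_force: [0.9, -1.3, -0.5]
opening: 0.0372
grip_force: 41.7
```

```bash
python3 - <<'E'
from h import *
s=tray(-.062+.058,.041); o=ctrl.get_obs(); print(o["opening"],o["grip_force"],o["contact_force"])
legs((*s,.014,8))
legs((.6545,-.283,.14,-20.5),(.6545,-.283,.005,None),start=(*s,.14,8))
s=tray(-.062+.058,-.041)
e=legs((*s,.15,8),(*s,.014,None),start=(.6545,-.283,.15,-20.5))
E
```

```text
0.03717769147765401 41.676496267318726 [ 0.92354739 -1.34100662 -0.5453158 ]
at [0.4094 0.0226 0.0295] 8.0 t 19.62
  -> [0.408 0.023 0.014] 8.0 turn az -0.01 | x -0.02 y -0.00 z 0.26
at [0.408  0.0226 0.14  ] 8 t 19.62
  -> [ 0.654 -0.283  0.14 ] -20.5 turn az 4.97 | x 5.63 y 3.33 z -0.00
  -> [ 0.654 -0.283  0.005] -20.5 turn az -0.0 | x 0.00 y -0.00 z 2.25
at [ 0.6545 -0.283   0.15  ] -20.5 t 19.62
  -> [0.489 0.034 0.15 ] 8.0 turn az -4.97 | x -1.99 y -5.62 z -0.00
  -> [0.489 0.034 0.014] 8.0 turn az -0.0 | x 0.00 y 0.00 z 2.27
```

Call:
jog_arm --commands '[0,0,0.26,0,0,0,25,0,0,0,0,0,0,25,0,0,0,0,0,0,48,0,0,0,0,0,0,48,0,0,-0.3,0,0,0,48,0,0,-0.9,0,0,0.83,60,0,0,-0.9,0,0,0.83,60,0,0,0,0,0,0.83,60,0,0,0,0,0,0.83,60,0,0,0,0,0,0.83,60,0,0,0,0,0,0.82,60,0.8,0.48,0,0,0,0,60,0.8,0.48,0,0,0,0,60,0.8,0.48,0,0,0,0,60,0.8,0.48,0,0,0,0,60,0.8,0.48,0,0,0,0,60,0.8,0.48,0,0,0,0,60,0.82,0.45,0,0,0,0,60,0,0,0,0,0,0,60]'

```text
t: 22.0
tool_pos: [0.655, -0.2855, 0.1369]
tool_rot: [3.091, -0.563, -0.001]
contact_force: [0.6, 0.0, -0.7]
opening: 0.0602
grip_force: 0.0
```

```bash
python3 - <<'E'
from h import *
d=eyes.get_image("top"); cv2.imwrite("pics/top2.png",d["image"][...,::-1])
for b in bars(d): print(*b[:1],b[2])
legs((.6545,-.283,.005,-20.5))
E
```

```text
[ 50. 121.] (array([877.4, 513.5]), 154.1, 5.1, 11.7)
[226. 144.] (array([816.1,  39.9]), 111.6, 37.2, -87.2)
[346. 208.] (array([ 644.1, -279.3]), 42.1, 33.1, -25.1)
[312. 217.] (array([ 617.4, -185.1]), 46.3, 45.2, -32.4)
[388. 239.] (array([ 562.3, -388.7]), 65.5, 20.9, -24.9)
[249. 265.] (array([492.6, -21. ]), 64.8, 36.0, 9.0)
[389. 275.] (array([ 466.1, -386.8]), 63.6, 35.8, 38.3)
[256. 295.] (array([414.4, -38.9]), 62.3, 35.7, 8.3)
[232. 299.] (array([404.3,  24.2]), 62.8, 37.0, 8.7)
at [ 0.6541 -0.2838  0.1372] -20.6 t 22.05
  -> [ 0.654 -0.283  0.005] -20.5 turn az -0.02 | x 0.00 y -0.01 z 2.20
```

View pics/top2.png

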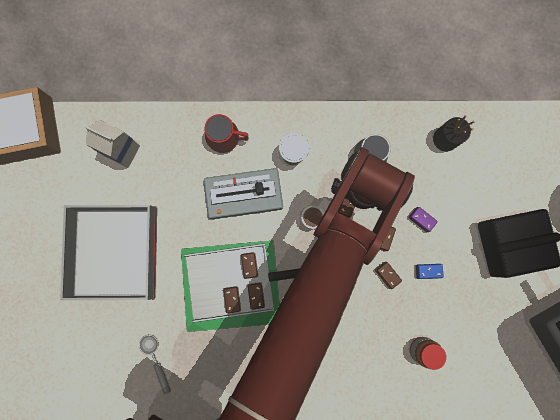

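Call:
jog_arm --commands '[0,0,0.6,0,0,0,60,0,0,0.6,0,0,0,60,0,0,0.6,0,0,0,60,0,0,0.38,0,0,0,60,0,0,0,0,0,0,60,0,0,0,0,0,0,25,0,0,0,0,0,0,25,0,0,0,0,0,0,25,0,0,0,0,0,0,25,0,0,-0.4,0,0,0,25,0,0,-1,0,0,-0.83,25,0,0,-1,0,0,-0.83,25,0,0,0,0,0,-0.83,25,0,0,0,0,0,-0.83,25,0,0,0,0,0,-0.83,25,0,0,0,0,0,-0.82,25,0,0,0,0,0,0,25]'

```text
t: 24.18
tool_pos: [0.6538, -0.2826, 0.1527]
tool_rot: [3.134, 0.216, 0.001]
contact_force: [0.5, -0.2, -1.5]
opening: 0.0368
grip_force: 40.8
```

Call:
jog_arm --commands '[-0.28,-0.8,0,0,0,0,25,-0.28,-0.8,0,0,0,0,25,-0.28,-0.8,0,0,0,0,25,-0.28,-0.8,0,0,0,0,25,-0.28,-0.8,0,0,0,0,25,-0.29,-0.8,0,0,0,0,25,-0.3,-0.82,0,0,0,0,25,0,0,0.6,0,0,0,25,0,0,0.6,0,0,0,25,0,0,0.6,0,0,0,25,0,0,0.3,0,0,0,25,0,0,0,0,0,0,25,0,0,0,0,0,0,25]'

```text
t: 25.8
tool_pos: [0.4903, 0.0347, 0.0272]
tool_rot: [3.134, 0.217, 0.004]
contact_force: [-0.7, -0.3, -0.6]
opening: 0.037
grip_force: 40.8
```

```bash
python3 - <<'E'
from h import *
d=eyes.get_image("top")
for b in bars(d): print(*b[:1],b[2])
s=tray(-.062+.058,-.041); o=ctrl.get_obs(); print(o["opening"],o["grip_force"],o["contact_force"])
legs((*s,.014,8))
legs((.565,-.3804,.14,-19.5),(.565,-.3804,.005,None),start=(*s,.14,8))
s=tray(-.062+.116,.041)
e=legs((*s,.15,8),(*s,.014,None),start=(.565,-.3804,.15,-19.5))
E
```

```text
[ 50. 121.] (array([879.1, 514.3]), 155.1, 6.6, 10.8)
[226. 144.] (array([816.5,  42.5]), 106.0, 37.4, -86.5)
[154. 251.] (array([527.2, 230.2]), 244.8, 4.9, 0.2)
[313. 217.] (array([ 616.1, -186.8]), 46.8, 44.5, 1.7)
[385. 237.] (array([ 566.4, -380.8]), 62.8, 34.1, -19.0)
[251. 266.] (array([492.6, -25.2]), 64.8, 29.8, 5.4)
[389. 275.] (array([ 466.2, -387.2]), 63.6, 36.0, 37.5)
[256. 296.] (array([413.4, -38.7]), 63.6, 36.4, 8.1)
0.03697791775303403 40.82168519496918 [-0.43678633  0.479682    0.48661552]
at [0.4904 0.0347 0.0274] 7.9 t 25.85
  -> [0.489 0.034 0.014] 8.0 turn az -0.01 | x -0.02 y 0.01 z 0.22
at [0.4892 0.034  0.14  ] 8 t 25.85
  -> [ 0.565 -0.38   0.14 ] -19.5 turn az 4.8 | x 3.50 y 6.09 z -0.00
  -> [ 0.565 -0.38   0.005] -19.5 turn az -0.0 | x 0.00 y -0.00 z 2.25
at [ 0.565  -0.3804  0.15  ] -19.5 t 25.85
  -> [0.4  0.08 0.15] 8.0 turn az -4.8 | x -1.66 y -7.98 z -0.00
  -> [0.4   0.08  0.014] 8.0 turn az -0.0 | x 0.00 y 0.00 z 2.27
```

Call:
jog_arm --commands '[0,0,0.22,0,0,0,25,0,0,0,0,0,0,25,0,0,0,0,0,0,48,0,0,0,0,0,0,48,0,0,-0.3,0,0,0,48,0,0,-0.9,0,0,0.8,60,0,0,-0.9,0,0,0.8,60,0,0,0,0,0,0.8,60,0,0,0,0,0,0.8,60,0,0,0,0,0,0.8,60,0,0,0,0,0,0.8,60,0.44,0.76,0,0,0,0,60,0.44,0.76,0,0,0,0,60,0.44,0.76,0,0,0,0,60,0.44,0.76,0,0,0,0,60,0.44,0.76,0,0,0,0,60,0.44,0.76,0,0,0,0,60,0.43,0.76,0,0,0,0,60,0.43,0.77,0,0,0,0,60,0,0,0,0,0,0,60]'

```text
t: 28.35
tool_pos: [0.5644, -0.3832, 0.1393]
tool_rot: [3.094, -0.539, 0.002]
contact_force: [0.2, 1.4, 0.4]
opening: 0.0598
grip_force: 0.0
```

```bash
python3 - <<'E'
from h import *
d=eyes.get_image("top"); cv2.imwrite("pics/top3.png",d["image"][...,::-1])
for b in bars(d): print(*b[:1],b[2])
legs((.565,-.3804,.005,-19.5))
E
```

```text
[ 50. 121.] (array([878.4, 513.6]), 155.1, 4.4, 11.6)
[226. 144.] (array([816.5,  41.8]), 109.1, 37.7, -86.5)
[312. 216.] (array([ 617.5, -186.8]), 44.9, 44.4, -0.7)
[227. 265.] (array([492. ,  36.2]), 63.9, 35.6, 8.4)
[249. 265.] (array([492.3, -21.3]), 63.9, 35.7, 8.4)
[256. 296.] (array([413.3, -38.9]), 63.8, 36.2, 7.9)
[232. 300.] (array([403.6,  24.4]), 63.4, 36.6, 7.7)
at [ 0.5644 -0.3812  0.1391] -19.7 t 28.4
  -> [ 0.565 -0.38   0.005] -19.5 turn az -0.03 | x 0.01 y -0.02 z 2.23
```

Call:
jog_arm --commands '[0,0,0.6,0,0,0,60,0,0,0.6,0,0,0,60,0,0,0.6,0,0,0,60,0,0,0.4,0,0,0,60,0,0,0,0,0,0,60,0,0,0,0,0,0,25,0,0,0,0,0,0,25,0,0,0,0,0,0,25,0,0,0,0,0,0,25,0,0,-0.4,0,0,0,25,0,0,-1,0,0,-0.8,25,0,0,-1,0,0,-0.8,25,0,0,0,0,0,-0.8,25,0,0,0,0,0,-0.8,25,0,0,0,0,0,-0.8,25,0,0,0,0,0,-0.8,25,0,0,0,0,0,0,25]'

```text
t: 30.52
tool_pos: [0.5645, -0.3798, 0.1515]
tool_rot: [3.133, 0.216, 0.001]
contact_force: [0.1, -0.0, -1.4]
opening: 0.0373
grip_force: 40.8
```

```bash
python3 - <<'E'
from h import *
o=ctrl.get_obs(); print(o["opening"],o["grip_force"])
s=tray(-.062+.116,.041)
e=legs((*s,.15,8),(*s,.014,None))
e=legs((.466,-.387,.14,38.5),start=(*s,.14,8))
s=tray(-.062+.116,-.041)
e=legs((*s,.15,8),(*s,.014,None),start=(.466,-.387,.15,38.5))
E
```

```text
0.03734922505745353 40.782190561294556
at [ 0.5645 -0.3798  0.1515] 7.9 t 30.52
  -> [0.4  0.08 0.15] 8.0 turn az -0.02 | x -1.65 y -7.97 z 0.02
  -> [0.4   0.08  0.014] 8.0 turn az -0.0 | x 0.00 y 0.00 z 2.27
at [0.3999 0.0801 0.14  ] 8 t 30.52
  -> [ 0.466 -0.387  0.14 ] 38.5 turn az -5.32 | x -3.98 y 6.78 z -0.00
at [ 0.466 -0.387  0.15 ] 38.5 t 30.52
  -> [0.481 0.091 0.15 ] 8.0 turn az 5.32 | x 1.36 y -7.86 z -0.00
  -> [0.481 0.091 0.014] 8.0 turn az -0.0 | x 0.00 y 0.00 z 2.27
```

Call:
jog_arm --commands '[-0.16,-0.8,0,0,0,0,25,-0.16,-0.8,0,0,0,0,25,-0.16,-0.8,0,0,0,0,25,-0.16,-0.8,0,0,0,0,25,-0.16,-0.8,0,0,0,0,25,-0.17,-0.8,0,0,0,0,25,-0.17,-0.8,0,0,0,0,25,-0.17,-0.8,0,0,0,0,25,-0.17,-0.8,0,0,0,0,25,-0.17,-0.77,0,0,0,0,25,0,0,0.6,0,0,0,25,0,0,0.6,0,0,0,25,0,0,0.6,0,0,0,25,0,0,0.3,0,0,0,25,0,0,0.17,0,0,0,25,0,0,0,0,0,0,25,0,0,0,0,0,0,25,0,0,0,0,0,0,48,0,0,0,0,0,0,48,0,0,-0.3,0,0,0,48]'

```text
t: 33.02
tool_pos: [0.3989, 0.0801, 0.0311]
tool_rot: [-3.134, -0.218, 0.005]
contact_force: [0.1, -0.0, -0.5]
opening: 0.048
grip_force: 0.0
```

```bash
python3 - <<'E'
from h import *
d=eyes.get_image("top")
for b in bars(d): print(*b[:1],b[2])
legs((.466,-.387,.14,38.5))
E
```

```text
[ 50. 121.] (array([877.2, 513.8]), 155.6, 4.6, 11.2)
[226. 144.] (array([816.5,  41.8]), 109.2, 38.4, -87.6)
[154. 252.] (array([526.9, 230. ]), 244.1, 5.0, 0.1)
[312. 217.] (array([ 616.3, -185.5]), 47.2, 46.6, -1.6)
[227. 265.] (array([492.3,  36.2]), 63.7, 36.3, 8.3)
[249. 265.] (array([493.2, -21. ]), 63.4, 36.2, 7.9)
[389. 275.] (array([ 465.7, -386.9]), 63.4, 35.8, 38.6)
[256. 296.] (array([413.6, -39. ]), 63.4, 35.9, 7.9)
[233. 299.] (array([403.6,  23.9]), 64.1, 35.9, 8.3)
at [0.4015 0.0802 0.0342] 8.0 t 33.08
  -> [ 0.466 -0.387  0.14 ] 38.5 turn az -5.33 | x -4.01 y 6.76 z -1.76
```

Call:
jog_arm --commands '[0,0,-0.9,0,0,-0.89,60,0,0,-0.86,0,0,-0.89,60,0,0,0,0,0,-0.89,60,0,0,0,0,0,-0.89,60,0,0,0,0,0,-0.89,60,0,0,0,0,0,-0.88,60,-0.44,0.75,0,0,0,0,60,-0.44,0.75,0,0,0,0,60,-0.44,0.75,0,0,0,0,60,-0.44,0.75,0,0,0,0,60,-0.45,0.75,0,0,0,0,60,-0.45,0.75,0,0,0,0,60,-0.45,0.75,0,0,0,0,60,-0.45,0.76,0,0,0,0,60,-0.45,0.76,0,0,0,0,60,0,0,0.6,0,0,0,60,0,0,0.6,0,0,0,60,0,0,0.6,0,0,0,60,0,0,0.4,0,0,0,60,0,0,0,0,0,0,60]'

```text
t: 35.58
tool_pos: [0.4632, -0.3859, 0.0029]
tool_rot: [-2.961, -1.034, 0.003]
contact_force: [-0.0, 0.1, 0.4]
opening: 0.0597
grip_force: 0.0
```

Call:
jog_arm --commands '[0,0,0,0,0,0,25,0,0,0,0,0,0,25,0,0,0,0,0,0,25,0,0,0,0,0,0,25,0,0,-0.4,0,0,0,25,0,0,-1,0,0,0.88,25,0,0,-1,0,0,0.89,25,0,0,0,0,0,0.89,25,0,0,0,0,0,0.89,25,0,0,0,0,0,0.89,25,0,0,0,0,0,0.89,25,0,0,0,0,0,0,25,0,0,0,0,0,0,25]'

```text
t: 37.2
tool_pos: [0.4646, -0.3873, 0.1494]
tool_rot: [-3.134, -0.22, 0.001]
contact_force: [-1.4, -0.3, -0.8]
opening: 0.0367
grip_force: 40.9
```

```bash
python3 - <<'E'
from h import *
s=tray(-.062+.116,-.041)
e=legs((*s,.15,8),(*s,.014,None))
E
```

```text
at [ 0.4646 -0.3873  0.1494] 8.0 t 37.2
  -> [0.481 0.091 0.15 ] 8.0 turn az 0.0 | x 1.38 y -7.86 z -0.01
  -> [0.481 0.091 0.014] 8.0 turn az -0.0 | x 0.00 y 0.00 z 2.27
```

Call:
jog_arm --commands '[0.14,-0.79,0,0,0,0,25,0.14,-0.79,0,0,0,0,25,0.14,-0.79,0,0,0,0,25,0.14,-0.79,0,0,0,0,25,0.14,-0.79,0,0,0,0,25,0.14,-0.79,0,0,0,0,25,0.14,-0.78,0,0,0,0,25,0.14,-0.78,0,0,0,0,25,0.13,-0.78,0,0,0,0,25,0.13,-0.78,0,0,0,0,25,0,0,0.6,0,0,0,25,0,0,0.6,0,0,0,25,0,0,0.6,0,0,0,25,0,0,0.3,0,0,0,25,0,0,0.13,0,0,0,25,0,0,0,0,0,0,25,0,0,0,0,0,0,25,0,0,0,0,0,0,48,0,0,0,0,0,0,48,0,0,-0.3,0,0,0,48]'

```text
t: 39.7
tool_pos: [0.4802, 0.091, 0.0333]
tool_rot: [-3.134, -0.218, 0.005]
contact_force: [-0.8, -0.5, 0.7]
opening: 0.0481
grip_force: 0.0
```

Call:
jog_arm --commands '[0,0,-0.8,0,0,0,55,0,0.3,-0.9,0,0,0,55,0,0.8,-0.5,0,0,0,55,0,0.9,0,0,0,0,55,0,0.9,0,0,0,0,55,0,0.9,0,0,0,0,55,0,0,0,0,0,0,55]'

```text
t: 40.58
tool_pos: [0.5135, -0.1379, 0.1676]
tool_rot: [3.133, 0.21, 0.003]
contact_force: [-0.4, 0.1, 0.1]
opening: 0.0549
grip_force: 0.0
```

```bash
python3 - <<'E'
from h import *
d=eyes.get_image("top"); cv2.imwrite("pics/top4.png",d["image"][...,::-1])
np.savez("top4.npz",**d)
for b in bars(d): print(*b[:1],b[2])
W=cloud(d); v,u=np.mgrid[0:420,0:560]; ok=d["z_map"]>0
m=ok&(u>262)&(u<315)&(v>255)&(v<290)&(abs(W[...,2]-.062)<.006); print("handle",rect(W[m]),m.sum())
s=tray(-.150,0); legs((*s,.13,98))
E
```

```text
[ 50. 121.] (array([879.3, 513.7]), 156.1, 6.3, 10.9)
[226. 144.] (array([816.6,  41.3]), 108.6, 37.7, -86.4)
[154. 249.] (array([533.8, 230.3]), 232.4, 5.0, 0.6)
[312. 217.] (array([ 616.6, -186.3]), 47.4, 45.5, 68.2)
[227. 265.] (array([492.2,  36.5]), 64.3, 36.6, 8.3)
[249. 265.] (array([491.5, -21.4]), 61.7, 35.6, 9.3)
[206. 270.] (array([480.8,  91.9]), 63.4, 37.0, 9.3)
[210. 300.] (array([402.2,  81.8]), 64.7, 36.7, 8.4)
[232. 299.] (array([404.1,  23.3]), 62.1, 35.2, 8.2)
handle (array([ 467. , -104.2]), 65.3, 21.9, -82.2) 160
at [ 0.5133 -0.1361  0.1672] 7.8 t 40.62
  -> [ 0.469 -0.116  0.13 ] -82.0 turn az 15.67 | x -0.43 y 0.69 z 0.62
```

View pics/top4.png

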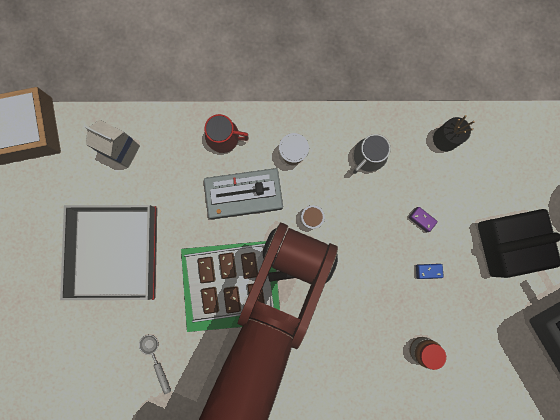

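Six bars now sit on the tray in two rows at (206–249,265) and (210–256,298). The only bars left on the counter are the purple and blue decoys. Next I take the handle.

Call:
jog_arm --commands '[0,0,0,0,0,-0.93,55,0,0,0,0,0,-0.93,55,0,0,0,0,0,-0.93,55,0,0,0,0,0,-0.93,55,0,0,0,0,0,-0.93,55,0,0,0,0,0,-0.93,55,0,0,0,0,0,-0.93,55,0,0,0,0,0,-0.93,55,0,0,0,0,0,-0.93,55,0,0,0,0,0,-0.93,55,0,0,0,0,0,-0.93,55,0,0,0,0,0,-0.93,55,0,0,0,0,0,-0.93,55,0,0,0,0,0,-0.92,55,0,0,0,0,0,-0.92,55,0,0,0,0,0,-0.92,55,0,0,0,0,0,-0.92,55,0.28,-0.34,0,0,0,0,55,0.28,-0.34,0,0,0,0,55,0,0,0,0,0,0,55]'

```text
t: 43.12
tool_pos: [0.4671, -0.1055, 0.1662]
tool_rot: [2.052, 2.379, 0.001]
contact_force: [0.1, 0.4, 0.2]
opening: 0.055
grip_force: 0.0
```

```bash
python3 - <<'E'
from h import *
s=tray(-.142,0); legs((*s,.034,98)); print(ctrl.get_obs()["q"])
E
```

```text
at [ 0.4671 -0.1055  0.1662] 98.4 t 43.12
  -> [ 0.468 -0.108  0.034] 98.0 turn az 0.08 | x -0.05 y 0.01 z 2.20
[-3.77950516e-01 -2.60156076e-01  2.01268786e+00  4.12479451e-04
  1.38856722e+00 -5.25484795e-01]
```

Call:
jog_arm --commands '[-0.04,0,0.6,0,0,0.08,55,0,0,0.6,0,0,0,55,0,0,0.6,0,0,0,55,0,0,0.4,0,0,0,55,0,0,0,0,0,0,55,0,0,0,0,0,0,40,0,0,0,0,0,0,30,0,0,0,0,0,0,24,0,0,0,0,0,0,10,0,0,0,0,0,0,10,0,0,0,0,0,0,10,0,0,0,0,0,0,10]' --newtons 120

```text
t: 44.62
tool_pos: [0.4693, -0.1101, 0.0354]
tool_rot: [2.063, 2.366, 0.002]
contact_force: [-1.6, 0.8, 5.4]
opening: 0.0204
grip_force: 118.1
```

Call:
jog_arm --commands '[0,0,-0.1,0,0.1,0,10,0,0,-0.2,0,0.1,0,10,0,0,-0.2,0,0.1,0,10,0,0,-0.2,0,0.1,0,10,0,0,0,0,0,0,10,0,0,0,0,0,0,10,0,0,0,0,0,0,10]'

```text
t: 45.5
tool_pos: [0.4678, -0.1103, 0.0752]
tool_rot: [-2.043, -2.344, -0.04]
contact_force: [0.6, 0.6, -6.8]
opening: 0.02
grip_force: 117.7
```

```bash
cat >> h.py <<'E'
def trayfit(d,c0,c1,r0,r1):
    """plane of the tray handle and walls: tops of walls and bars seen from above"""
    W=cloud(d); hs=[]
    for b in bars(d):
        if c0<b[0][0]<c1 and r0<b[0][1]<r1: hs.append([*b[2][0],b[3]*1000]); 
    return np.array(hs)
E
python3 - <<'E'
from h import *
o=ctrl.get_obs(); print(o["tool_pos"],o["wrist_torque"],o["contact_force"],R.from_rotvec(o["tool_rot"]).as_matrix().round(3))
d=eyes.get_image("top"); cv2.imwrite("pics/a.png",d["image"][...,::-1]); np.savez("a.npz",**d)
h=trayfit(d,180,285,240,325); print(h)
A=np.c_[h[:,:2],np.ones(len(h))]; print("slope",np.linalg.lstsq(A,h[:,2],rcond=None)[0])
s=eyes.get_image("side"); cv2.imwrite("pics/side_a.png",s["image"][...,::-1])
E
```

```text
[ 0.46777264 -0.11026779  0.07520532] [-0.71692294 -0.07236724 -0.00646989] [ 0.64033028  0.62425352 -6.78898349] [[-0.137  0.991 -0.007]
 [ 0.99   0.137  0.04 ]
 [ 0.041 -0.001 -0.999]]
[]Traceback (most recent call last):
  File "<stdin>", line 5, in <module>
IndexError: too many indices for array: array is 1-dimensional, but 2 were indexed
```

```bash
sed -i 's/W\[...,2\]<.06)&(r>b+15)/W[...,2]<ZM)\&(r>b+15)/; 1i ZM=.06' h.py
python3 - <<'E'
import h; from h import *
h.ZM=.3
d=eyes.get_image("top"); cv2.imwrite("pics/a.png",d["image"][...,::-1])
q=trayfit(d,170,285,230,335); print(q)
A=np.c_[q[:,:2],np.ones(len(q))]; print("slope",np.linalg.lstsq(A,q[:,2],rcond=None)[0])
s=eyes.get_image("side"); cv2.imwrite("pics/side_a.png",s["image"][...,::-1])
E
```

```text
[[490.3  36.   76. ]
 [491.7 -20.9  74.1]
 [479.5  91.7  78. ]
 [400.4  81.6  78. ]
 [402.6  23.9  76.1]]
slope [-5.13441818e-03  3.37903433e-02  7.73306400e+01]
```

View pics/side_a.png

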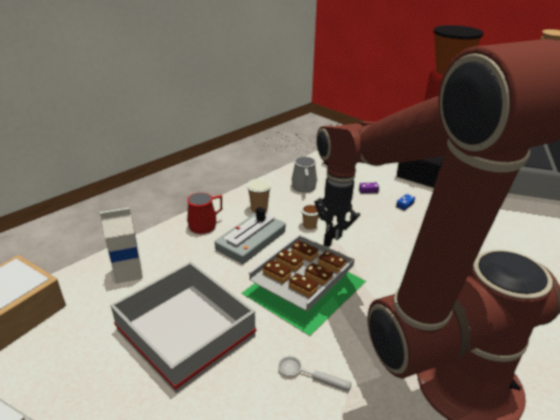

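The tray is held firmly: it shows all six bars at (300,270) and its slope matches the command. I carry it to the basket gently.

Call:
jog_arm --commands '[0,0,-0.1,0,0,0,10,0,0,-0.2,0,0,0,10,0,0,-0.25,0,0,0,10,0,0,-0.25,0,0,0.1,10,0,0,-0.25,0,0,0.2,10,0,0,-0.25,0,0,0.2,10,0,0,-0.2,0,0,0.2,10,0,0,-0.1,0,0,0.2,10,0,0,0,0,0,0.2,10,0,0,0,0,0,0.2,10,0,0,0,0,0,0.1,10,0,0,0,0,0,0,10]'

```text
t: 47.15
tool_pos: [0.4686, -0.1142, 0.1713]
tool_rot: [-2.201, -2.195, -0.037]
contact_force: [0.9, 0.4, -6.7]
opening: 0.0201
grip_force: 117.7
```

Call:
jog_arm --commands '[0.1,0.05,0,0,0,0,10,0.2,0.08,0,0,0,0,10,0.25,0.1,0,0,0,0,10,0.25,0.1,0,0,0,0,10,0.25,0.1,0,0,0,0,10,0.25,0.1,0,0,0,0,10,0.25,0.1,0,0,0,0,10,0.25,0.1,0,0,0,0,10,0.25,0.1,0,0,0,0,10,0.2,0.1,0,0,0,0,10,0.1,0.06,0,0,0,0,10,0.05,0.03,0,0,0,0,10,0,0,0,0,0,0,10,0,0,0,0,0,0,10]'

```text
t: 48.9
tool_pos: [0.5303, 0.029, 0.1771]
tool_rot: [-2.203, -2.195, -0.037]
contact_force: [-0.9, -0.9, -6.5]
opening: 0.0204
grip_force: 117.7
```

```bash
python3 - <<'E'
import h; from h import *
h.ZM=.3
o=ctrl.get_obs(); M=R.from_rotvec(o["tool_rot"]).as_matrix(); p=o["tool_pos"]
print(p,o["q"],yaw_now()); print("lip",p+M@[.2515,0,.029])
d=eyes.get_image("top"); cv2.imwrite("pics/b.png",d["image"][...,::-1])
q=trayfit(d,60,285,180,335); print(q)
E
```

```text
[0.53034825 0.02903542 0.17709841] [-0.1060041  -0.13051021  1.88311378  0.03917818  1.3989785  -0.10942019] 89.79422763844755
lip [0.53108508 0.28148165 0.1580298 ]
[[569.7 226.7 178.9]
 [572.4 169.5 177.2]
 [490.2 227.5 179.8]
 [483.2 169.9 177.8]
 [472.5 100.6 175.5]]
```

View pics/b.png

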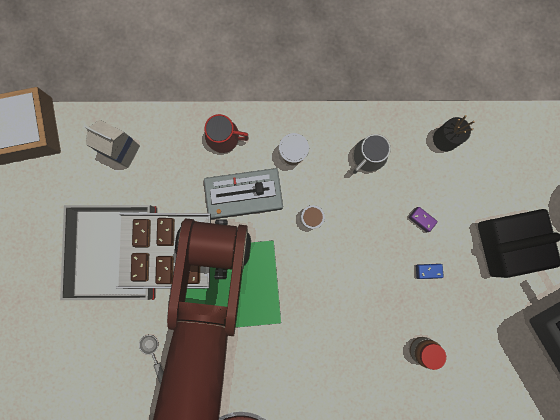

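Call:
jog_arm --commands '[0,0,0.15,0,0,0,10,0,0,0.2,0,0,0,10,0,0,0.2,0,0,0,10,0,0,0.15,0,0,0,10,0,0,0.1,0,0,0,10,0,0,0,0,0,0,10,0.02,0,-0.21,0,-0.5,0,10,0.03,0,-0.21,0,-0.5,0,10,0.02,0,-0.21,0,-0.5,0,10,0.03,0,-0.21,0,-0.5,0,10,0,0,0,0,0,0,10,0,0,0,0,0,0,10]'

```text
t: 50.45
tool_pos: [0.5304, 0.039, 0.179]
tool_rot: [2.144, 2.139, -0.178]
contact_force: [-0.3, 0.9, -5.4]
opening: 0.0202
grip_force: 118.0
```

```bash
python3 - <<'E'
import h; from h import *
o=ctrl.get_obs(); M=R.from_rotvec(o["tool_rot"]).as_matrix(); p=o["tool_pos"]
print(p,o["q"],M.round(3)); print("lip",p+M@[.2515,0,.029])
E
```

```text
[0.53038616 0.0390368  0.17900061] [ 0.01731947 -0.11328032  1.86987412 -0.1618404   1.39647241  0.04881832] [[ 0.002  1.    -0.006]
 [ 0.987 -0.003 -0.159]
 [-0.159 -0.006 -0.987]]
lip [0.5306915  0.28273733 0.11042068]
```

Call:
jog_arm --commands '[0.02,0,-0.21,0,-0.5,0,10,0.03,0,-0.21,0,-0.5,0,10,0.02,0,-0.21,0,-0.5,0,10,0.03,0,-0.21,0,-0.5,0,10,0.02,0,-0.21,0,-0.5,0,10,0.03,0,-0.21,0,-0.5,0,10,0.02,0,-0.21,0,-0.5,0,10,0.03,0,-0.21,0,-0.5,0,10,0.02,0,-0.21,0,-0.5,0,10,0.03,0,-0.21,0,-0.5,0,10,0.02,0,-0.21,0,-0.5,0,10,0,0,0,0,0,0,10,0,0,0,0,0,0,10,0,0,0,0,0,0,10,0,0,0,0,0,0,10]'

```text
t: 52.32
tool_pos: [0.5313, 0.1079, 0.2983]
tool_rot: [1.813, 1.81, -0.678]
contact_force: [-0.3, -0.7, -2.8]
opening: 0.0205
grip_force: 118.6
```

```bash
python3 - <<'E'
import h; from h import *
o=ctrl.get_obs(); M=R.from_rotvec(o["tool_rot"]).as_matrix(); p=o["tool_pos"]
print(p,o["q"],M.round(3),o["contact_force"],o["wrist_torque"]); print("lip",p+M@[.2515,0,.029])
a=eyes.get_image("top")["image"]; b=eyes.get_image("side")["image"]
cv2.imwrite("pics/c.png",np.hstack([a[150:400,40:360],b[150:400,60:400]])[...,::-1])
E
```

```text
[0.5313295  0.10786964 0.29830574] [ 0.37564929  0.01078135  1.65665063 -0.65973382  1.74263001  0.35115613] [[-0.001  1.    -0.007]
 [ 0.758 -0.004 -0.652]
 [-0.652 -0.006 -0.758]] [-0.2726895  -0.71958456 -2.82821103] [ 0.47612812 -0.00327813  0.00834294]
lip [0.5308884  0.27970825 0.11239031]
```

View pics/c.png

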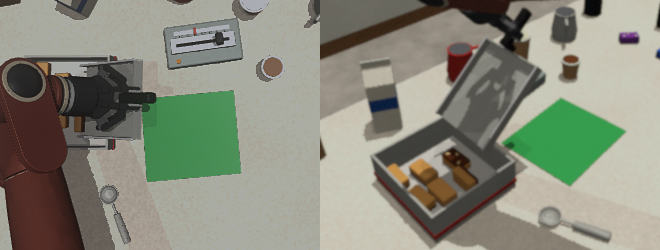

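Call:
jog_arm --commands '[-0.02,0,0.21,0,0.5,0,10,-0.03,0,0.21,0,0.5,0,10,-0.02,0,0.21,0,0.5,0,10,-0.03,0,0.21,0,0.5,0,10,-0.02,0,0.21,0,0.5,0,10,-0.03,0,0.21,0,0.5,0,10,-0.02,0,0.21,0,0.5,0,10,-0.03,0,0.21,0,0.5,0,10,-0.02,0,0.21,0,0.5,0,10,-0.03,0,0.21,0,0.5,0,10,-0.02,0,0.21,0,0.5,0,10,-0.03,0,0.21,0,0.5,0,10,-0.02,0,0.21,0,0.5,0,10,-0.03,0,0.21,0,0.6,0,10,0,0,-0.5,0,0,0,10,0,0,-0.5,0,0,0,10,0,0,0,0,0,0,10,0,0,0,0,0,0,10]'

```text
t: 54.68
tool_pos: [0.53, 0.0241, 0.2046]
tool_rot: [-2.221, -2.215, 0.009]
contact_force: [-0.7, -0.5, -3.5]
opening: 0.0203
grip_force: 118.6
```

```bash
python3 - <<'E'
import h; from h import *
o=ctrl.get_obs(); M=R.from_rotvec(o["tool_rot"]).as_matrix(); p=o["tool_pos"]
print(p,M.round(3),o["contact_force"])
d=eyes.get_image("top"); W=cloud(d); im=d["image"].astype(int); np.savez("d.npz",**d)
m=(im[...,1]>im[...,0]+40)&(im[...,1]>im[...,2]+40)&(d["z_map"]>0); print("mat",rect(W[m]),m.sum())
legs((.4529,-.1165,.17,95),(.4529,-.1165,.036,None))
# tray plane: flat grey floor points between z .1 and .18 in front of the gripper
v,u=np.mgrid[0:420,0:560]
q=(u>112)&(u<175)&(v>205)&(v<300)&(W[...,2]>.1)&(W[...,2]<.2); P=W[q]; z=np.median(P[:,2]); P=P[abs(P[:,2]-z)<.012]
print(len(P),z,np.linalg.lstsq(np.c_[P[:,:2],np.ones(len(P))],P[:,2],rcond=None)[0], P.min(0),P.max(0))
E
```

```text
[0.529984   0.024099   0.20462632] [[ 0.003  1.    -0.007]
 [ 1.    -0.003 -0.001]
 [-0.001 -0.007 -1.   ]] [-0.7201273  -0.54414034 -3.52947115]
mat (array([438.7,  30.3]), 249.0, 219.2, -84.9) 3596
at [0.5296 0.0242 0.204 ] 89.8 t 54.73
  -> [ 0.453 -0.116  0.17 ] 95.0 turn az -0.9 | x -2.23 y -1.48 z 0.57
  -> [ 0.453 -0.116  0.036] 95.0 turn az -0.0 | x 0.00 y 0.00 z 2.23
3554 0.17274563808269194 [-0.00727948 -0.00555524  0.17762874] [0.44478883 0.147309   0.16356993] [0.61296346 0.2763161  0.1846899 ]
```

Call:
jog_arm --commands '[0,0,0,0,0,-0.45,10,0,0,0,0,0,-0.45,10,-0.3,-0.2,0,0,0,0,10,-0.44,-0.3,0,0,0,0,10,-0.44,-0.3,0,0,0,0,10,-0.44,-0.3,0,0,0,0,10,-0.38,-0.25,0,0,0,0,10,-0.2,-0.13,0,0,0,0,10,0,0,0.4,0,0,0,10,0,0,0.5,0,0,0,10,0,0,0.5,0,0,0,10,0,0,0.5,0,0,0,10,0,0,0.4,0,0,0,10,0,0,0,0,0,0,10,0,0,0,0,0,0,10,0,0,0,0,0,0,10]'

```text
t: 56.72
tool_pos: [0.454, -0.1154, 0.0699]
tool_rot: [-2.122, -2.315, 0.005]
contact_force: [-0.2, 1.1, -3.8]
opening: 0.0204
grip_force: 118.4
```

```bash
python3 - <<'E'
import h; from h import *
o=ctrl.get_obs(); print(R.from_rotvec(o["tool_rot"]).as_matrix().round(3)[2])
legs((.4529,-.115,.035,95))
E
```

```text
[-0.001 -0.003 -1.   ]
at [ 0.454  -0.1154  0.0699] 95.0 t 56.73
  -> [ 0.453 -0.115  0.035] 95.0 turn az -0.0 | x 0.01 y -0.02 z 0.58
```

Call:
jog_arm --commands '[0,0,0.2,0,0,0,10,0,0,0.2,0,0,0,10,0,0,0.1,0,0,0,10,0,0,0.05,0,0,0,10,0,0,0,0,0,0,10,0,0,0,0,0,0,10]'

```text
t: 57.48
tool_pos: [0.4533, -0.115, 0.0358]
tool_rot: [-2.121, -2.314, 0.005]
contact_force: [-0.4, 0.6, -0.8]
opening: 0.0206
grip_force: 118.8
```

```bash
python3 - <<'E'
import h; from h import *
o=ctrl.get_obs(); print(o["tool_pos"],o["contact_force"],o["wrist_torque"])
d=eyes.get_image("top"); W=cloud(d); v,u=np.mgrid[0:420,0:560]
q=(u>185)&(u<245)&(v>250)&(v<315)&(W[...,2]<.02); P=W[q]; z=np.median(P[:,2]); P=P[abs(P[:,2]-z)<.004]
c=np.linalg.lstsq(np.c_[P[:,:2],np.ones(len(P))],P[:,2],rcond=None)[0]; print(z,c,"ends",c@[.44,0,1],c@[.44,.13,1])
E
```

```text
[ 0.45325048 -0.11503616  0.03577434] [-0.40466468  0.58654472 -0.77698224] [ 0.12821084 -0.2046845   0.16673393]
0.004199330416746583 [-0.0043849  -0.003949    0.00642596] ends 0.0044966014170355235 0.003983230791399785
```

Call:
jog_arm --commands '[0,0,0,0,0,0,24,0,0,0,0,0,0,32,0,0,0,0,0,0,55,0,0,0,0,0,0,55,0,0,-0.2,0,0,0,55,0,0,-0.5,0,0,0,55,0,0,-0.8,0,0,0.5,55,0,0,-0.7,0,0,0.9,55,0,0,0,0,0,0.9,55,0,0,0,0,0,0.9,55,0,0,0,0,0,0.9,55,0,0,0,0,0,0.9,55,0,0,0,0,0,0.9,55,0,0,0,0,0,0.9,55,0,0,0,0,0,0.9,55,0,0,0,0,0,0.9,55,0,0,0,0,0,0.9,55,0,0,0,0,0,0.9,55,0,0,0,0,0,0.9,55,0,0,0,0,0,0.9,55]' --newtons 60

```text
t: 60.02
tool_pos: [0.4536, -0.115, 0.1683]
tool_rot: [-3.067, -0.678, 0.007]
contact_force: [0.4, 0.8, 1.2]
opening: 0.0551
grip_force: 0.0
```

```bash
cat >> h.py <<'E'
def slider(d):
    W=cloud(d); v,u=np.mgrid[0:420,0:560]; im=d["image"].astype(int); a=np.radians(7.8)
    ok=(d["z_map"]>0)&(u>200)&(u<290)&(v>160)&(v<225)
    s=W[ok&(abs(W[...,2]-.087)<.008)&(im.sum(2)<200)]; r=W[ok&(im[...,0]>im[...,1]+45)&(v<195)]
    Y=np.array([-np.sin(a),np.cos(a)])
    c=rect(s); rr=rect(r); print("slider",c,len(s),s.mean(0),"ptr",rr,len(r),r.mean(0),"dy rect",(rr[0]-c[0])@Y,"dy mean",(r.mean(0)-s.mean(0))[:2]@Y*1000)
    return c
E
python3 - <<'E'
import h; from h import *
d=eyes.get_image("top"); np.savez("e.npz",**d); c=slider(d)
for b in bars(d): print(*b)
W=cloud(d); im=d["image"].astype(int); v,u=np.mgrid[0:420,0:560]
m=(v>235)&(v<330)&(u>180)&(u<285)&(W[...,2]>.016)&(W[...,2]<.033); print("tray",rect(W[m]))
legs((*(c[0]/1000),.15,7.8),(*(c[0]/1000),.063,None))
cv2.imwrite("pics/e.png",cv2.resize(d["image"][130:330,50:330],None,fx=2.8,fy=2.8)[...,::-1])
E
```

```text
slider (array([689.2, -48.6]), 27.0, 19.5, 11.3) 80 [ 0.6886226  -0.04877018  0.08658454] ptr (array([716.2,  17.6]), 16.7, 5.8, 13.5) 14 [0.71606555 0.01775983 0.04066773] dy rect 61.92318658348335 dy mean 62.19002598952344
[ 50. 121.] 365 (array([878.6, 513.8]), 154.6, 5.4, 11.0) 0.0389
[226. 144.] 213 (array([816.2,  39.9]), 111.4, 36.9, -87.1) 0.0426
[154. 251.] 154 (array([527.3, 230.1]), 245.0, 5.8, 0.3) 0.0235
[312. 217.] 269 (array([ 616.3, -186.6]), 46.8, 44.2, 0.5) 0.0585
[129. 250.] 488 (array([516.7, 300.8]), 139.1, 51.4, -14.6) 0.033
[ 95. 263.] 207 (array([497.1, 382.2]), 78.8, 70.6, 70.6) 0.0277
tray (array([438.4,  28.2]), 214.2, 177.3, -85.0)
at [ 0.4536 -0.115   0.1683] 24.8 t 60.08
  -> [ 0.689 -0.049  0.15 ] 7.8 turn az 2.97 | x 4.04 y -0.56 z 0.31
  -> [ 0.689 -0.049  0.063] 7.8 turn az -0.0 | x 0.00 y 0.00 z 1.45
```

View pics/e.png

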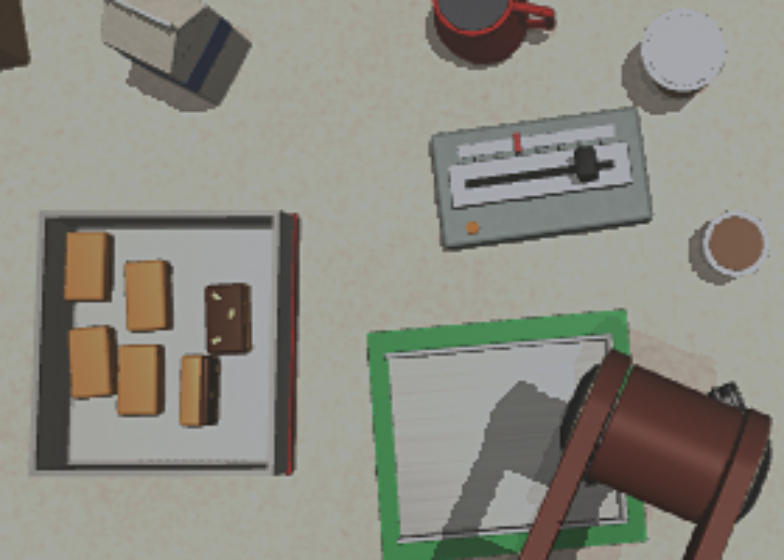

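All six bars are in the basket (crop 65–250, 230–425) and the tray is back on its mat. The slider, at crop (587,163), must move about 62 mm to the pointer at (517,143).

Call:
jog_arm --commands '[0,0,0,0,0,0.74,50,0,0,0,0,0,0.74,50,0,0,0,0,0,0.74,50,0,0,0,0,0,0.75,50,0.8,-0.11,0,0,0,0,50,0.8,-0.11,0,0,0,0,50,0.8,-0.11,0,0,0,0,50,0.82,-0.11,0,0,0,0,50,0.82,-0.11,0,0,0,0,50,0,0,0.5,0,0,0,50,0,0,0.3,0,0,0,50,0,0,0,0,0,0,50,0,0,0,0,0,0,50]'

```text
t: 61.7
tool_pos: [0.6887, -0.0486, 0.1192]
tool_rot: [3.133, 0.221, -0.007]
contact_force: [0.1, 0.8, 0.7]
opening: 0.0499
grip_force: 0.0
```

```bash
python3 - <<'E'
import h; from h import *
legs((.6892,-.0486,.064,7.8)); print(ctrl.get_obs()["contact_force"])
E
```

```text
at [ 0.6887 -0.0486  0.1192] 8.1 t 61.7
  -> [ 0.689 -0.049  0.064] 7.8 turn az 0.05 | x 0.01 y 0.00 z 0.92
[0.12214309 0.77887636 0.69784635]
```

Call:
jog_arm --commands '[0,0,0.3,0,0,0.05,50,0,0,0.3,0,0,0,50,0,0,0.3,0,0,0,50,0,0,0,0,0,0,40,0,0,0,0,0,0,30,0,0,0,0,0,0,10,0,0,0,0,0,0,10,0,0,0,0,0,0,10,0,0,0,0,0,0,10]' --newtons 20

```text
t: 62.82
tool_pos: [0.6888, -0.0485, 0.0649]
tool_rot: [3.134, 0.213, -0.006]
contact_force: [0.5, -1.7, 2.1]
opening: 0.0194
grip_force: 24.7
```

Call:
jog_arm --commands '[0,-0.13,0,0,0,0,10,0,-0.13,0,0,0,0,10,0,-0.13,0,0,0,0,10,0,-0.13,0,0,0,0,10,0,-0.13,0,0,0,0,10,0,-0.13,0,0,0,0,10,0,-0.13,0,0,0,0,10,0,-0.12,0,0,0,0,10,0,0,0,0,0,0,10,0,0,0,0,0,0,10,0,0,0,0,0,0,10]'

```text
t: 64.2
tool_pos: [0.6802, 0.0146, 0.0649]
tool_rot: [-3.133, -0.214, 0.007]
contact_force: [-0.5, 0.9, 6.2]
opening: 0.0195
grip_force: 25.2
```

Call:
jog_arm --commands '[0,0.03,0,0,0,0,10,0,0,0,0,0,0,10,0,0,0,0,0,0,24,0,0,0,0,0,0,34,0,0,0,0,0,0,50,0,0,0,0,0,0,50,0,0,-0.4,0,0,0,50,0,0,-0.8,0,0,0,50,0,0,-0.8,0,0,0,50,-0.2,0.9,0,0,0,0,50,-0.2,0.9,0,0,0,0,50,-0.2,0.9,0,0,0,0,50,-0.2,0.9,0,0,0,0,50,0,0,0,0,0,0,50]'

```text
t: 65.95
tool_pos: [0.6617, -0.2132, 0.1841]
tool_rot: [3.134, 0.205, -0.009]
contact_force: [-1.0, -0.8, -0.5]
opening: 0.05
grip_force: 0.0
```

```bash
python3 - <<'E'
import h; from h import *
for i in range(2): d=eyes.get_image("top"); slider(d)
for b in bars(d): print(*b[:3])
cv2.imwrite("pics/f.png",np.hstack([cv2.resize(d["image"][155:225,195:295],(700,490))])[...,::-1])
cv2.imwrite("pics/f_all.png",d["image"][...,::-1])
E
```

```text
slider (array([680.7,  14.1]), 27.0, 18.9, 9.7) 80 [0.68019731 0.01416442 0.08668271] ptr (array([715.8,  17.7]), 17.0, 5.7, 12.9) 14 [0.7160925  0.01777279 0.0405163 ] dy rect -1.1969243667468747 dy mean -1.2965583681764306
slider (array([680.9,  14.4]), 27.2, 19.0, 10.2) 77 [0.68019511 0.01444274 0.08713034] ptr (array([716. ,  17.4]), 16.7, 5.8, 14.6) 14 [0.7158475  0.01764631 0.04197081] dy rect -1.7913730710297575 dy mean -1.6646507432277144
[ 50. 121.] 361 (array([879.2, 513.8]), 156.3, 4.0, 11.4)
[226. 144.] 213 (array([816.1,  40.1]), 111.6, 37.0, -87.4)
[314. 213.] 132 (array([ 627.9, -191.1]), 47.4, 22.9, 67.1)
[129. 248.] 461 (array([517.3, 291.8]), 130.7, 39.6, -0.4)
```

View pics/f.png

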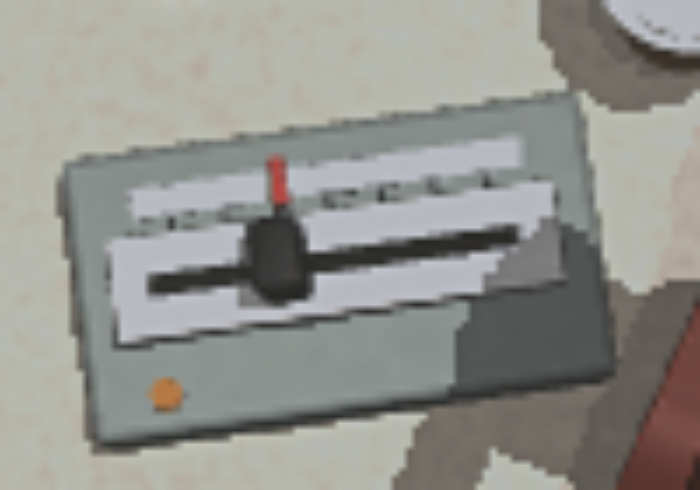

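View pics/f_all.png

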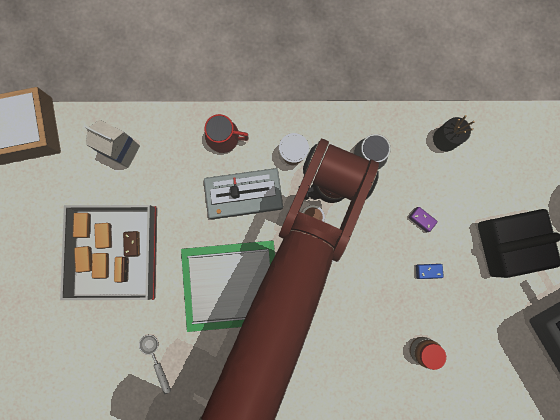

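```bash
python3 - <<'E'
import h; from h import *
legs((.6804,.0128,.18,7.8),(.6804,.0128,.065,None))
E
```

```text
at [ 0.6623 -0.2096  0.184 ] 7.7 t 66.05
  -> [0.68  0.013 0.18 ] 7.8 turn az -0.01 | x 0.80 y -3.63 z 0.07
  -> [0.68  0.013 0.065] 7.8 turn az -0.0 | x 0.00 y 0.00 z 1.92
```

Call:
jog_arm --commands '[0.2,-0.9,0,0,0,0,50,0.2,-0.9,0,0,0,0,50,0.2,-0.9,0,0,0,0,50,0.2,-0.93,0,0,0,0,50,0,0,0.5,0,0,0,50,0,0,0.3,0,0,0,50,0,0,0,0,0,0,50,0,0,0,0,0,0,50,0,0,0,0,0,0,50]'

```text
t: 67.18
tool_pos: [0.6811, 0.0123, 0.1376]
tool_rot: [3.134, 0.212, -0.005]
contact_force: [-0.2, -0.3, 0.5]
opening: 0.0502
grip_force: 0.0
```

```bash
python3 - <<'E'
import h; from h import *
legs((.6804,.0128,.065,7.8))
E
```

```text
at [0.6811 0.0123 0.1376] 7.7 t 67.17
  -> [0.68  0.013 0.065] 7.8 turn az -0.01 | x -0.01 y -0.01 z 1.21
```

Call:
jog_arm --commands '[-0.01,0,0.5,0,0,0,50,0,0,0.4,0,0,0,50,0,0,0.3,0,0,0,50,0,0,0,0,0,0,40,0,0,0,0,0,0,30,0,0,0,0,0,0,10,0,0,0,0,0,0,10,0,0,0,0,0,0,10,0,0,0,0,0,0,10]'

```text
t: 68.3
tool_pos: [0.6804, 0.0127, 0.0659]
tool_rot: [3.134, 0.213, -0.004]
contact_force: [0.3, -0.4, 6.5]
opening: 0.0194
grip_force: 24.4
```

Call:
jog_arm --commands '[0,0,0,0,0,0,24,0,0,0,0,0,0,34,0,0,0,0,0,0,50,0,0,0,0,0,0,50,0,0,-0.4,0,0,0,50,0,0,-0.8,0,0,0,50,0,0,-0.8,0,0,0,50,-0.2,0.9,0,0,0,0,50,-0.2,0.9,0,0,0,0,50,-0.2,0.9,0,0,0,0,50,-0.2,0.9,0,0,0,0,50,0,0,0,0,0,0,50,0,0,0,0,0,0,50]'

```text
t: 69.92
tool_pos: [0.6615, -0.2073, 0.184]
tool_rot: [-3.134, -0.213, 0.009]
contact_force: [0.2, -0.0, 0.2]
opening: 0.0498
grip_force: 0.0
```

```bash
python3 - <<'E'
import h; from h import *
for i in range(3): d=eyes.get_image("top"); slider(d)
E
```

```text
slider (array([680.7,  14.3]), 26.5, 19.2, 10.1) 80 [0.68029125 0.01431193 0.08648282] ptr (array([716.6,  17.7]), 15.5, 5.6, 12.4) 14 [0.71608787 0.01777233 0.04050329] dy rect -1.5036463927886177 dy mean -1.429776337905668
slider (array([680.8,  14.6]), 27.0, 18.7, 10.3) 80 [0.68016199 0.01440249 0.08649251] ptr (array([716.2,  17.5]), 16.6, 5.7, 14.5) 14 [0.7158946  0.01767066 0.04169226] dy rect -1.9311625268072008 dy mean -1.6115344239559488
slider (array([680.9,  14.3]), 26.8, 19.3, 9.9) 80 [0.68044617 0.01419454 0.0867502 ] ptr (array([716.4,  17.7]), 15.8, 5.7, 13.5) 14 [0.71610477 0.01778037 0.04040851] dy rect -1.4493601638148983 dy mean -1.286773853347699
```

```bash
python3 -c "
from station import job; print(job.finish_job())"
```

```text
the job is handed in; nothing more can be done
None
```

All six bars are in the basket, the tray is level on its green mat, and the heat slider was then moved to within about 1.5 mm of the red pointer; I handed the job in at about 70 s of the 210 s, the cups still stood, and no verdict came back.

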